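# Load the reagent carrier in order of bottle size

### The job

Load the analyser's light grey reagent carrier with the four white bottles, one in each cup, lined up by height: the shortest in the cup next to the carrier's metal handle, then rising to the tallest in the cup at the far end, so that a hand has room at the handle. Lift them upright and set each one down gently on the floor of its cup, do not tip or drop them. Leave the brown bottle and the blood tube rack where they stand.

Things in the scene. Friction and masses are not known exactly. Their poses are not given: they have to be found in the camera images.
- bottle_a: the shortest of the four white plastic reagent bottles (white screw cap, paper label with a teal band; the four differ in size only): 28 mm diameter, 58 mm high with its cap, straight-sided up to 37 mm above its base, then a shoulder and a narrower cap. Loose, standing upright on the bench. Origin at the centre of its base, z along its axis (up while it stands); its yaw means nothing.
- bottle_b: the second shortest of the four white plastic reagent bottles (white screw cap, paper label with a teal band; the four differ in size only): 33 mm diameter, 78 mm high with its cap, straight-sided up to 53 mm above its base, then a shoulder and a narrower cap. Loose, standing upright on the bench. Origin at the centre of its base, z along its axis (up while it stands); its yaw means nothing.
- bottle_c: the second tallest of the four white plastic reagent bottles (white screw cap, paper label with a teal band; the four differ in size only): 38 mm diameter, 98 mm high with its cap, straight-sided up to 70 mm above its base, then a shoulder and a narrower cap. Loose, standing upright on the bench. Origin at the centre of its base, z along its axis (up while it stands); its yaw means nothing.
- bottle_d: the tallest of the four white plastic reagent bottles (white screw cap, paper label with a teal band; the four differ in size only): 43 mm diameter, 118 mm high with its cap, straight-sided up to 88 mm above its base, then a shoulder and a narrower cap. Loose, standing upright on the bench. Origin at the centre of its base, z along its axis (up while it stands); its yaw means nothing.
- cup_1: one of four equal dark round cups fixed in a row, 68 mm apart, in the light grey carrier: the one next to the carrier's metal handle. Inner diameter 59 mm, outer 65 mm. Origin: centre of its underside, 6 mm above the bench; inner floor 4 mm and rim 13 mm above the origin; x along the row away from the handle, z up. The handle is a flat metal loop reaching 50 mm beyond the tray's end, 17 mm high.
- cup_2: one of four equal dark round cups fixed in a row, 68 mm apart, in the light grey carrier: the second from the handle. Inner diameter 59 mm, outer 65 mm. Origin: centre of its underside, 6 mm above the bench; inner floor 4 mm and rim 13 mm above the origin; x along the row away from the handle, z up. The carrier is a light grey tray 284 by 78 mm with sides 14 mm high, fixed to the bench.
- cup_3: one of four equal dark round cups fixed in a row, 68 mm apart, in the light grey carrier: the third from the handle. Inner diameter 59 mm, outer 65 mm. Origin: centre of its underside, 6 mm above the bench; inner floor 4 mm and rim 13 mm above the origin; x along the row away from the handle, z up. 
- cup_4: one of four equal dark round cups fixed in a row, 68 mm apart, in the light grey carrier: the last, at the end away from the handle. Inner diameter 59 mm, outer 65 mm. Origin: centre of its underside, 6 mm above the bench; inner floor 4 mm and rim 13 mm above the origin; x along the row away from the handle, z up. 
- amber: a brown glass bottle with a black cap, 48 mm diameter, 100 mm high, loose, standing on the bench near the white bottles; it is not part of the job and stays where it is. Origin at the centre of its base.
- tube_rack: a white rack of blood tubes with lilac caps, 120 mm by 50 mm (x, y), 78 mm high, loose on the bench; it is not part of the job and stays where it is. Origin at the centre of its underside.

How it is judged:
By the outcome, as a careful person would: the job done as asked, in the order asked, and still so for the second after the job is handed in, with the robot touching nothing.
It also fails if it takes over 102 s, if anything falls off the work surface, if the arm or the gripper's body presses on something with over 40 N, if the wrist force passes 120 N, or if a joint passes its speed limit or range.

### The arm

A 7-joint arm with a two-finger parallel gripper is mounted at the origin on the work surface. World frame = base frame: x ahead of the robot, y to its left, z up, the work surface at z = 0. Lengths are in m, angles in degrees, forces in N, time in s.
With the tool pointing down it reaches from about 0.425 to 0.875 m from the base axis. Payload 4.7 kg.
Tool frame: the origin (TCP) lies between the finger pads; the fingertips stand env.finger_overhang ahead of it and the grasp point (between the pads) lies 5 mm behind it (env.finger_overhang is the distance from the TCP to the fingertips, in m); z points along the fingers, y is the line along which they close (so a half turn about z gives the same grasp; the last joint's range is limited). The gripper opens to 87 mm and grips with 3 to 60 N. Pads are 19 mm wide; open, the fingers measure 117 mm over their backs; the gripper's body (75 mm by 190 mm) begins 51 mm behind the grasp point.
Start: joints at [77.069, 18.392, -4.016, 83.108, 1.295, 78.541, -3.26], TCP at [0.154, -0.631, 0.237] pointing down, gripper open.
Joint ranges: [-163.93, 163.93], [-17.29, 119.83], [-79.2, 71.16], [3.27, 140.29], [-89.18, 269.18], [5.43, 117.66], [-154.24, 154.24]. Speed limits (degrees/s): [147.25, 147.25, 180, 180, 180, 180, 180].

### API

Orientations are given as [roll, pitch, yaw] about the fixed x, y, z axes, in that order (R = Rz(yaw) Ry(pitch) Rx(roll)).
In Python, from cell import telemetry, eyes, env, models gives the robot as it stands. The module is installed in compiled form; this text tells all that it offers.
- The arm moves only by the tool drive_tool, never from a script. Its arguments are lists of equal length, an entry for each row: "angular": the turn, a rotation vector about the tool's x, y, z in rad, a list of three; "delta_pos": the shift along the tool's x, y, z in cm, a list of three; "gripper": the finger opening in cm, from 0 to 8.7. A call has 1 to 20 rows; each row shifts and turns the commanded pose from where the row before left it, along the tool's axes as they then stand; what a row does not reach is not made up. A row lasts 1/10 s, in which the tool goes at most 50 mm and 8.59 degrees, less where a joint would pass 70% of its speed; a pose out of reach is approached as far as the arm can. A call with a gripper value outside its range is refused whole. The fingers move at their own pace and stop on an object; "squeeze" is the grip in N (left out, the last holds). Time passes only in rows, so rows that do not move let the fingers close. It gives the time, the measured TCP pose, the force, the opening and the grip force at its end, in the units of the state.
- telemetry.get_obs(): the state, without advancing time (a new reading comes with each control period).
- eyes.read_camera(name): name is "scene" or "top" or "wrist"; returns a dict with "pixels" (384x512x3 uint8, red, green, blue), "mtx" (3x3 intrinsics, pixels), "D" ([k1, k2, p1, p2, k3] as OpenCV has them; the pictures are not rectified), "origin" and "orientation" of the camera in the world. Camera axes: x right, y down, z forward; pixel columns grow to the right and rows downward; lengths in m; the calibration is good to about 2 mm. A picture is of the moment at which its call begins. There is no depth.
- env.sign_off(): hands the job in; it is judged then, once.
Trained networks look in a picture, given as the dict that the camera call returned (one of the last four; its "shot" number tells which), for a name from the list of things; names that differ only in an ending like _2 or _b are one class to them, and where a whole thing is asked for, a point or a joint stands for the part that bears it (a point fixed in the world has none). Each returns a list of dicts, best first, with "p" (0 to 1); they miss things now and then, are a little off and sometimes report something else, mostly with a low value. They report only what shows in the picture. A call takes as long as a camera call.
- models.search_frame(picture, target): "centre" ([column, row] in pixels, amid what is visible of it).
- models.cut_out(picture, target): "pixels" (384x512 bool, what is visible of it) and "centre" ([column, row] in pixels, amid what is visible of it).
The state is a dict: "time_s": time; "qpos": joint angles; "joint_velocities": joint speeds; "effort": joint torques, N m; "tool_pos": TCP position; "tool_rot": TCP orientation; "force": force on the tool from outside, world axes, zero at the start; "wrist_torque": the same for the moment, N m; "grip_width": finger opening in m; "grasp_force": force on a finger pad.
Only numpy, scipy, OpenCV 4.12 (cv2) and the standard library are available. Lean on these libraries where they do the work, as an engineer would, in place of code of your own. Each camera call takes 0.05 s, during which the arm holds its last target. There are 200 camera calls.

## Working session

There is one attempt and no reset: what is moved stays moved. The work goes in short steps, Python scripts to look and compute and a tool call to move; the robot and the scene stay as the last step left them, time stands still between calls to the robot, and variables do not carry over. Pictures are saved under pics/ and viewed, at most 14 in all, crops included, and the job is handed in when it is done.

Besides the shell and the picture viewer there is one more tool, called as name(argument=value, ...) on one line, values as JSON. drive_tool: Moves the arm, as the interface text tells. Its arguments: {"type":"object","properties":{"angular":{"type":"array","items":{"type":"array","items":{"type":"number"}}},"delta_pos":{"type":"array","items":{"type":"array","items":{"type":"number"}}},"gripper":{"type":"array","items":{"type":"number"}},"squeeze":{"type":"number"}},"required":["angular","delta_pos","gripper"]}

```bash
mkdir -p pics; python3 - <<'E'
from cell import telemetry, eyes, env, models
import cv2,numpy as np
o=telemetry.get_obs();print({k:o[k] for k in('time_s','tool_pos','tool_rot','grip_width','force')},env.finger_overhang)
ims=[]
for n in('scene','top'):
    p=eyes.read_camera(n);print(n,np.round(p['mtx'],1).tolist(),p['D'],p['origin'],p['orientation'])
    for t in('bottle_a','cup_1','amber','tube_rack'):
        print(t,[(np.round(d['centre']).tolist(),round(d['p'],2),int(d['pixels'].sum())) for d in models.cut_out(p,t)])
    cv2.imwrite(f'pics/{n}0.png',p['pixels'][:,:,::-1])
E
```

```text
{'time_s': 0.0, 'tool_pos': array([ 0.154196  , -0.630903  ,  0.23544047]), 'tool_rot': array([-1.79890056e+02,  5.87214121e-03,  1.37395600e+01]), 'grip_width': 0.08713978015000756, 'force': array([ 0.30408986,  0.26524022, -0.3604297 ])} 0.014
scene [[360.7, 0.0, 262.1], [0.0, 360.7, 193.0], [0.0, 0.0, 1.0]] [-0.00425592  0.          0.          0.          0.        ] [1.00507026 0.26427434 0.92345392] [-1.47886702e+02 -1.34152718e-01  1.18443337e+02]
bottle_a [([154.0, 160.0], 0.92, 401), ([374.0, 216.0], 0.62, 260), ([185.0, 127.0], 0.5, 297), ([365.0, 269.0], 0.44, 185)]
cup_1 [([207.0, 230.0], 0.88, 369), ([268.0, 191.0], 0.7, 358), ([249.0, 204.0], 0.62, 385)]
amber [([416.0, 263.0], 0.8, 478), ([269.0, 191.0], 0.74, 334)]
tube_rack [([142.0, 132.0], 0.72, 914)]
top [[403.3, 0.0, 260.3], [0.0, 403.3, 190.4], [0.0, 0.0, 1.0]] [-0.00295  0.       0.       0.       0.     ] [0.41479809 0.00797132 1.2145416 ] [-1.74457837e+02 -1.65292892e-01 -8.97518401e+01]
bottle_a [([379.0, 172.0], 0.66, 300), ([378.0, 232.0], 0.61, 183), ([155.0, 226.0], 0.49, 125)]
cup_1 [([259.0, 202.0], 0.79, 343), ([270.0, 182.0], 0.71, 380), ([291.0, 141.0], 0.62, 375), ([280.0, 161.0], 0.54, 378)]
amber [([110.0, 193.0], 0.83, 359)]
tube_rack [([420.0, 204.0], 0.71, 1000)]
```

View pics/scene0.png

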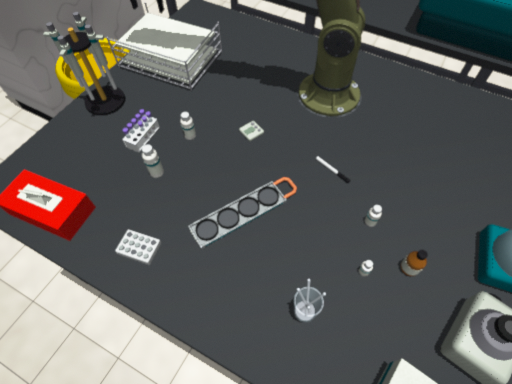

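View pics/top0.png

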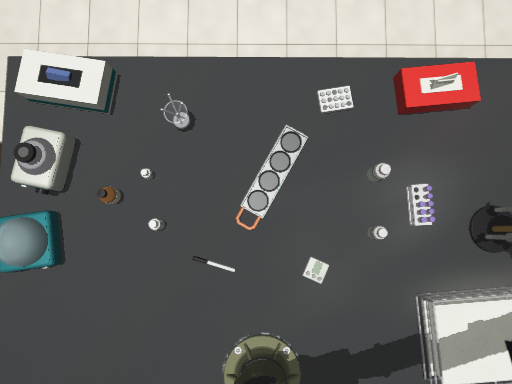

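The top view shows the handle at (247,219), so cup_1 is at (259,202) and cup_4 at (291,141). The white bottles are at (379,172), (378,232), (156,225) and (146,173), with amber at (110,193). Next I fit silhouettes for each size in both views.

```bash
cat >h.py <<'E'
from cell import telemetry, eyes, env, models
import cv2,numpy as np
from scipy.spatial.transform import Rotation as R
from scipy.optimize import minimize
S={'a':(28,58,37),'b':(33,78,53),'c':(38,98,70),'d':(43,118,88),'amber':(48,100,65)}
def proj(p,X):
    Rw=R.from_euler('xyz',p['orientation'],degrees=True).as_matrix()
    Xc=(np.atleast_2d(X)-p['origin'])@Rw
    return cv2.projectPoints(Xc,np.zeros(3),np.zeros(3),p['mtx'],np.array(p['D'],float))[0][:,0]
def ray(p,uv,z):
    n=cv2.undistortPoints(np.array([[uv]],float),p['mtx'],np.array(p['D'],float))[0,0]
    d=R.from_euler('xyz',p['orientation'],degrees=True).apply([n[0],n[1],1]);o=np.array(p['origin'])
    return o+d*(z-o[2])/d[2]
T=np.linspace(0,2*np.pi,24)
def solid(s):
    D,H,h=np.array(S[s])/1000
    return np.vstack([np.c_[r*np.cos(T),r*np.sin(T),0*T+z] for r,z in((D/2,0),(D/2,h),(D*.3,h+(H-h)*.35),(D*.3,H))])
def sil(p,s,xy):
    P=solid(s)+[*xy,0];u=proj(p,P);m=np.zeros((384*4,512*4),np.uint8)
    n=len(T)
    for i in range(3): cv2.fillConvexPoly(m,cv2.convexHull(((u[i*n:(i+2)*n]+.5)*4).astype(np.int32)),1)
    return cv2.resize(m.astype(np.float32),(512,384),interpolation=cv2.INTER_AREA)
def fit(pics,masks,s,xy0):
    f=lambda v:sum(np.abs(sil(p,s,v)-m).sum()/m.sum() for p,m in zip(pics,masks))
    r=minimize(f,xy0,method='Nelder-Mead',options=dict(initial_simplex=np.array(xy0)+[[0,0],[.015,0],[0,.015]],xatol=3e-4,fatol=1e-3))
    return r.x,r.fun/len(pics)
E
python3 - <<'E'
from h import *
P={n:eyes.read_camera(n) for n in('scene','top')}
print(proj(P['scene'],telemetry.get_obs()['tool_pos']),proj(P['top'],telemetry.get_obs()['tool_pos']))
M={n:models.cut_out(P[n],'bottle_a')+models.cut_out(P[n],'amber') for n in P}
# fallback: bright threshold for missed ones
Ls={(379,172):'cd',(379,232):'bc',(157,225):'ab',(146,173):'ab',(110,193):['amber']}
for uv,ss in Ls.items():
    x=ray(P['top'],uv,.05)[:2]
    use=[]
    for n in P:
        e=proj(P[n],[*x,.04])[0]
        b=[d for d in M[n] if np.hypot(*(np.array(d['centre'])-e))<20]
        if b:
            b=min(b,key=lambda d:np.hypot(*(np.array(d['centre'])-e)))
            use.append((P[n],b['pixels'].astype(float),n))
    print(uv,np.round(x,3),[u[2] for u in use])
    for s in 'abcd' if ss!=['amber'] else ss:
        if use:
            r=fit([u[0] for u in use],[u[1] for u in use],s,x)
            print('  ',s,np.round(r[0],4),round(r[1],3))
C=[]
for n in P:
    for d in models.search_frame(P[n],'cup_1'): print(n,np.round(ray(P[n],d['centre'],.014),4),round(d['p'],2))
for n in P:
    for d in models.search_frame(P[n],'tube_rack'): print(n,np.round(ray(P[n],d['centre'],.05),4),round(d['p'],2))
E
```

```text
[[147.43363061   4.70633095]] [[529.63716404 341.55529018]]
(379, 172) [ 0.583 -0.341] ['scene', 'top']
   a [ 0.5802 -0.342 ] 0.66
   b [ 0.5826 -0.3421] 0.479
   c [ 0.5833 -0.3414] 0.263
   d [ 0.5835 -0.3381] 0.086
(379, 232) [ 0.409 -0.337] ['scene', 'top']
   a [ 0.4056 -0.3378] 0.474
   b [ 0.4053 -0.3367] 0.214
   c [ 0.4085 -0.3334] 0.17
   d [ 0.4073 -0.3329] 0.557
(157, 225) [0.427 0.302] ['scene', 'top']
   a [0.4273 0.3099] 0.325
   b [0.4293 0.3086] 0.173
   c [0.4297 0.3071] 0.458
   d [0.4287 0.3047] 0.986
(146, 173) [0.577 0.338] ['scene']
   a [0.5794 0.3441] 0.089
   b [0.5871 0.3401] 0.618
   c [0.5892 0.3415] 1.326
   d [0.5819 0.338 ] 2.177
(110, 193) [0.518 0.441] ['scene', 'top']
   amber [0.514  0.4469] 0.165
scene [0.4908 0.0117 0.014 ] 0.83
scene [ 0.6141 -0.0554  0.014 ] 0.83
scene [ 0.6855 -0.0851  0.014 ] 0.59
top [ 0.5553 -0.023   0.014 ] 0.84
top [ 0.6246 -0.0497  0.014 ] 0.83
top [0.5034 0.0088 0.014 ] 0.75
top [ 0.6787 -0.0885  0.014 ] 0.53
scene [ 0.4937 -0.4614  0.05  ] 0.56
top [ 0.4921 -0.4553  0.05  ] 0.88
```

drive_tool(angular=[[0, 0, -0.141], [0, 0, -0.141], [0, 0, -0.141], [0, 0, -0.141], [0, 0, -0.141], [0, 0, -0.141], [0, 0, -0.141], [0, 0, -0.141], [0, 0, -0.141], [0, 0, -0.141], [0, 0, -0.141], [0, 0, -0.141], [0, 0, -0.141], [0, 0, -0.141], [0, 0, -0.141], [0, 0, -0.141], [0, 0, -0.141]], delta_pos=[[0, 0, -0.4], [0, 0, -0.4], [0, 0, -0.4], [0, 0, -0.4], [0, 0, -0.4], [0, 0, -0.4], [0, 0, -0.4], [0, 0, -0.4], [0, 0, -0.4], [0, 0, -0.4], [0, 0, -0.4], [0, 0, -0.4], [0, 0, -0.4], [0, 0, -0.4], [0, 0, -0.4], [0, 0, -0.4], [0, 0, -0.4]], gripper=[8.7, 8.7, 8.7, 8.7, 8.7, 8.7, 8.7, 8.7, 8.7, 8.7, 8.7, 8.7, 8.7, 8.7, 8.7, 8.7, 8.7], squeeze=15)

```text
time_s: 2.7
tool_pos: [0.1543, -0.6314, 0.3047]
tool_rot: [-180.0, -0.0, 151.4]
force: [1.4, -0.1, -0.2]
grip_width: 0.0868
grasp_force: 0.0
```

```bash
cat >>h.py <<'E'
def go(*t):
    o=telemetry.get_obs();Rt=R.from_euler('xyz',o['tool_rot'],degrees=True).as_matrix()
    d=np.array(t)-o['tool_pos']
    print('t',round(o['time_s'],2),'pos',np.round(o['tool_pos'],4),'rot',np.round(o['tool_rot'],2),'q7',round(o['qpos'][6],1),'grip',round(o['grip_width'],4),round(o['grasp_force'],1),'F',np.round(o['force'],1))
    print('tool delta cm',np.round(Rt.T@d*100,2),'dist',round(np.linalg.norm(d)*100,1))
E
python3 -c "
from h import *
go(.59,-.04,.32)"
```

```text
t 2.7 pos [ 0.1543 -0.6314  0.3047] rot [-179.99   -0.    151.41] q7 130.7 grip 0.0868 0.0 F [ 1.4 -0.1 -0.2]
tool delta cm [-9.95 72.78 -1.53] dist 73.5
```

drive_tool(angular=[[0, 0, 0], [0, 0, 0], [0, 0, 0], [0, 0, 0], [0, 0, 0], [0, 0, 0], [0, 0, 0], [0, 0, 0], [0, 0, 0], [0, 0, 0], [0, 0, 0], [0, 0, 0], [0, 0, 0], [0, 0, 0], [0, 0, 0], [0, 0, 0], [0, 0, 0], [0, 0, 0], [0, 0, 0], [0, 0, 0]], delta_pos=[[-0.5, 3.9, -0.08], [-0.5, 3.9, -0.08], [-0.5, 3.9, -0.08], [-0.5, 3.9, -0.08], [-0.5, 3.9, -0.08], [-0.5, 3.9, -0.08], [-0.5, 3.9, -0.08], [-0.5, 3.9, -0.08], [-0.5, 3.9, -0.08], [-0.5, 3.9, -0.08], [-0.5, 3.9, -0.08], [-0.5, 3.9, -0.08], [-0.5, 3.9, -0.08], [-0.5, 3.9, -0.08], [-0.5, 3.9, -0.08], [-0.5, 3.9, -0.08], [-0.5, 3.9, -0.08], [-0.5, 3.9, -0.08], [-0.5, 2, -0.08], [0, 0, 0]], gripper=[8.7, 8.7, 8.7, 8.7, 8.7, 8.7, 8.7, 8.7, 8.7, 8.7, 8.7, 8.7, 8.7, 8.7, 8.7, 8.7, 8.7, 8.7, 8.7, 8.7])

```text
time_s: 4.7
tool_pos: [0.5878, -0.0414, 0.3197]
tool_rot: [179.8, -0.0, 151.4]
force: [-1.3, 0.3, -0.8]
grip_width: 0.087
grasp_force: 0.0
```

```bash
python3 - <<'E'
from h import *
go(.5835,-.338,.3)
p=eyes.read_camera('wrist');cv2.imwrite('pics/w1.png',p['pixels'][:,:,::-1])
print(p['mtx'],p['D'],p['origin'],p['orientation'])
for d in models.cut_out(p,'cup_1'):
    print(d['p'],d['centre'],d['pixels'].sum(),ray(p,d['centre'],.015).round(4))
E
```

```text
t 4.7 pos [ 0.5878 -0.0414  0.3197] rot [ 1.7984e+02 -4.0000e-02  1.5143e+02] q7 53.5 grip 0.087 0.0 F [-1.3  0.3 -0.8]
tool delta cm [-13.81 -26.26   1.88] dist 29.7
[[342.4620637    0.         258.38624729]
 [  0.         342.4620637  191.53546106]
 [  0.           0.           1.        ]] [-0.06222431  0.          0.          0.          0.        ] [ 0.52805784 -0.00879512  0.46819164] [ 1.65319071e+02 -1.32313243e-01  6.13454880e+01]
0.98 [264.0, 127.9] 1959 [ 0.5608 -0.0171  0.015 ]
0.95 [261.6, 225.8] 1655 [ 0.6786 -0.0847  0.015 ]
0.82 [264.2, 75.7] 2185 [0.5033 0.0143 0.015 ]
0.66 [262.4, 180.3] 1764 [ 0.6215 -0.0525  0.015 ]
```

View pics/w1.png

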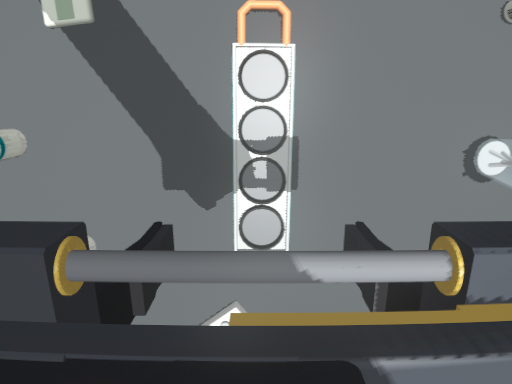

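The wrist view shows all four cups clearly at about (264,76), (263,130), (262,180) and (262,227), with the handle above them at (264,20). I take the row at -29.4° and centred at (0.591,-0.036). Now bottle d.

drive_tool(angular=[[0, 0, 0], [0, 0, 0], [0, 0, 0], [0, 0, 0], [0, 0, 0], [0, 0, 0], [0, 0, 0], [0, 0, 0], [0, 0, 0]], delta_pos=[[-1.5, -2.9, 0], [-1.5, -2.9, 0], [-1.5, -2.9, 0], [-1.5, -2.9, 0], [-1.5, -2.9, 0], [-1.5, -2.9, 0], [-1.5, -2.9, 0], [-1.5, -2.9, 0], [-1.8, -3, 0]], gripper=[8.7, 8.7, 8.7, 8.7, 8.7, 8.7, 8.7, 8.7, 8.7])

```text
time_s: 5.7
tool_pos: [0.5788, -0.3446, 0.3202]
tool_rot: [-179.9, 0.0, 150.9]
force: [0.5, 0.1, 0.8]
grip_width: 0.0867
grasp_force: 0.0
```

```bash
cat >>h.py <<'E'
def cups_fix(): pass
def look(s,xy,pic=None,z=.25):
    p=eyes.read_camera('wrist')
    print('expect px',proj(p,[*xy,S[s][1]/2000]).round(0),'base',proj(p,[*xy,0]).round(0))
    for d in models.cut_out(p,'bottle_a'):
        m=d['pixels'].astype(float);x0=ray(p,d['centre'],S[s][1]/2000)[:2]
        r=fit([p],[m],s,x0);print(d['p'],np.round(d['centre']),int(m.sum()),'fit',r[0].round(4),round(r[1],3))
    if pic: cv2.imwrite(f'pics/{pic}.png',p['pixels'][:,:,::-1])
    go(*xy,z)
E
python3 -c "
from h import *
look('d',(.5835,-.338),'w2',.075)"
```

```text
expect px [[265. 161.]] base [[265. 153.]]
0.61 [196.  26.] 1496 fit [ 0.4063 -0.3316] 0.26
0.56 [266. 164.] 1335 fit [ 0.584  -0.3379] 0.041
t 5.8 pos [ 0.5771 -0.3508  0.3185] rot [-1.7975e+02 -3.0000e-02  1.5037e+02] q7 77.8 grip 0.087 0.0 F [-0.9 -0.8 -0.9]
tool delta cm [ 0.06  1.53 24.34] dist 24.4
```

View pics/w2.png

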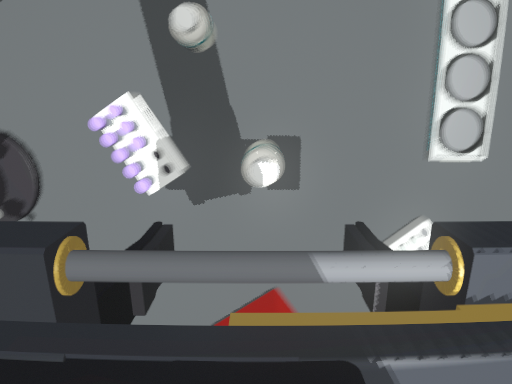

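Bottle d is at (266,164), fitted at (0.584,-0.338), which agrees with the first estimate. The tube rack at (140,145) is well clear. I descend now.

drive_tool(angular=[[0, 0, 0], [0, 0, 0], [0, 0, 0], [0, 0, 0], [0, 0, 0], [0, 0, 0], [0, 0, 0], [0, 0, 0], [0, 0, 0], [0, 0, 0]], delta_pos=[[0, 0.7, 0], [0, 0.7, 0], [0, 0, 2], [0, 0, 3], [0, 0, 3], [0, 0, 3], [0, 0, 2], [0, 0, 1], [0, 0, 0], [0, 0, 0]], gripper=[8.7, 8.7, 8.7, 8.7, 8.7, 8.7, 8.7, 8.7, 8.7, 8.7])

```text
time_s: 6.8
tool_pos: [0.5884, -0.3285, 0.1812]
tool_rot: [180.0, 0.1, 151.1]
force: [-0.3, -0.9, -0.8]
grip_width: 0.0871
grasp_force: 0.0
```

```bash
python3 -c "
from h import *
go(.584,-.338,.072)"
```

```text
t 6.8 pos [ 0.5884 -0.3285  0.1812] rot [1.8000e+02 1.0000e-01 1.5114e+02] q7 74.3 grip 0.0871 0.0 F [-0.3 -0.9 -0.8]
tool delta cm [-0.06 -1.04 10.92] dist 11.0
```

drive_tool(angular=[[0, 0, 0], [0, 0, 0], [0, 0, 0], [0, 0, 0], [0, 0, 0], [0, 0, 0], [0, 0, 0], [0, 0, 0], [0, 0, 0], [0, 0, 0]], delta_pos=[[-0.1, -1, 0], [0, 0, 1], [0, 0, 2], [0, 0, 2], [0, 0, 2], [0, 0, 2], [0, 0, 1.4], [0, 0, 0.5], [0, 0, 0], [0, 0, 0]], gripper=[8.7, 8.7, 8.7, 8.7, 8.7, 8.7, 8.7, 8.7, 8.7, 8.7])

```text
time_s: 7.8
tool_pos: [0.5842, -0.3387, 0.0717]
tool_rot: [180.0, 0.1, 151.1]
force: [0.7, 0.5, -0.5]
grip_width: 0.0868
grasp_force: 0.0
```

```bash
python3 -c "
from h import *
go(.584,-.338,.072)"
```

```text
t 7.8 pos [ 0.5842 -0.3387  0.0717] rot [1.8000e+02 8.0000e-02 1.5107e+02] q7 72.6 grip 0.0868 0.0 F [ 0.7  0.5 -0.5]
tool delta cm [ 0.05  0.05 -0.03] dist 0.1
```

drive_tool(angular=[[0, 0, 0], [0, 0, 0], [0, 0, 0], [0, 0, 0], [0, 0, 0], [0, 0, 0], [0, 0, 0], [0, 0, 0], [0, 0, 0], [0, 0, 0]], delta_pos=[[0, 0, 0], [0, 0, 0], [0, 0, 0], [0, 0, 0], [0, 0, 0], [0, 0, 0], [0, 0, 0], [0, 0, 0], [0, 0, 0], [0, 0, 0]], gripper=[5, 4.6, 4.4, 3.5, 3, 3, 3, 3, 3, 3], squeeze=15)

```text
time_s: 8.8
tool_pos: [0.5836, -0.3384, 0.0708]
tool_rot: [-180.0, 0.0, 151.1]
force: [1.2, 0.7, 0.6]
grip_width: 0.0422
grasp_force: 15.0
```

drive_tool(angular=[[0, 0, 0], [0, 0, 0], [0, 0, 0], [0, 0, 0], [0, 0, 0], [0, 0, 0], [0, 0, 0], [0, 0, 0], [0, 0, 0], [0, 0, 0]], delta_pos=[[0, 0, -0.3], [0, 0, -0.6], [0, 0, -1], [0, 0, -1.2], [0, 0, -1.2], [0, 0, -1.2], [0, 0, -0.6], [0, 0, -0.3], [0, 0, 0], [0, 0, 0]], gripper=[3, 3, 3, 3, 3, 3, 3, 3, 3, 3])

```text
time_s: 9.8
tool_pos: [0.5832, -0.3384, 0.1342]
tool_rot: [-180.0, -0.1, 151.1]
force: [-1.0, 0.8, -1.4]
grip_width: 0.0427
grasp_force: 15.0
```

```bash
python3 -c "
from h import *
go(.680,-.086,.14)"
```

```text
t 9.8 pos [ 0.5832 -0.3384  0.1342] rot [-1.7999e+02 -5.0000e-02  1.5108e+02] q7 74.2 grip 0.0427 15.0 F [-1.   0.8 -1.4]
tool delta cm [ 3.74 26.77 -0.58] dist 27.0
```

drive_tool(angular=[[0, 0, 0], [0, 0, 0], [0, 0, 0], [0, 0, 0], [0, 0, 0], [0, 0, 0], [0, 0, 0], [0, 0, 0], [0, 0, 0], [0, 0, 0], [0, 0, 0], [0, 0, 0], [0, 0, 0], [0, 0, 0], [0, 0, 0], [0, 0, 0], [0, 0, 0], [0, 0, 0], [0, 0, 0], [0, 0, 0]], delta_pos=[[0.07, 0.5, 0], [0.14, 1, 0], [0.21, 1.5, 0], [0.24, 1.73, 0], [0.24, 1.73, 0], [0.24, 1.73, 0], [0.24, 1.73, 0], [0.24, 1.73, 0], [0.24, 1.73, 0], [0.24, 1.73, 0], [0.24, 1.73, 0], [0.24, 1.73, 0], [0.24, 1.73, 0], [0.24, 1.73, 0], [0.24, 1.73, 0], [0.21, 1.5, 0], [0.14, 1, 0], [0.07, 0.5, 0], [0, 0, 0], [0, 0, 0]], gripper=[3, 3, 3, 3, 3, 3, 3, 3, 3, 3, 3, 3, 3, 3, 3, 3, 3, 3, 3, 3])

```text
time_s: 11.8
tool_pos: [0.6803, -0.0873, 0.1346]
tool_rot: [-179.9, 0.0, 151.0]
force: [-0.3, -0.6, -2.1]
grip_width: 0.0425
grasp_force: 15.0
```

```bash
python3 - <<'E'
from h import *
p=eyes.read_camera('wrist');cv2.imwrite('pics/w3.png',p['pixels'][:,:,::-1])
for d in models.cut_out(p,'cup_1'):
    print(d['p'],d['centre'],d['pixels'].sum(),ray(p,d['centre'],.012).round(4))
go(.680,-.086,.0825)
E
```

```text
0.78 [261.6, 20.5] 3900 [ 0.5707 -0.0236  0.012 ]
0.7 [262.0, 170.3] 2357 [ 0.669  -0.0776  0.012 ]
0.68 [260.6, 101.2] 5993 [ 0.6211 -0.0523  0.012 ]
t 11.9 pos [ 0.6802 -0.0877  0.1346] rot [-1.7995e+02  1.0000e-02  1.5098e+02] q7 50.3 grip 0.0422 15.0 F [-0.2 -1.  -1.2]
tool delta cm [0.1  0.14 5.21] dist 5.2
```

View pics/w3.png

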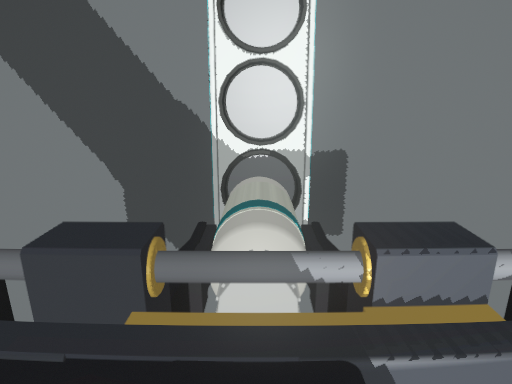

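The wrist view shows bottle d held upright above cup_4. Cup_3, in full view at (261,101), maps to (0.621,-0.052), which matches the row fit. I lower it.

drive_tool(angular=[[0, 0, 0], [0, 0, 0], [0, 0, 0], [0, 0, 0], [0, 0, 0], [0, 0, 0], [0, 0, 0], [0, 0, 0], [0, 0, 0], [0, 0, 0], [0, 0, 0], [0, 0, 0]], delta_pos=[[0.1, 0.14, 0], [0, 0, 0.4], [0, 0, 0.8], [0, 0, 1], [0, 0, 1], [0, 0, 0.8], [0, 0, 0.5], [0, 0, 0.3], [0, 0, 0.2], [0, 0, 0.1], [0, 0, 0.1], [0, 0, 0]], gripper=[3, 3, 3, 3, 3, 3, 3, 3, 3, 3, 3, 3])

```text
time_s: 13.1
tool_pos: [0.6803, -0.0846, 0.0829]
tool_rot: [-180.0, 0.0, 151.1]
force: [-0.1, 0.0, -0.8]
grip_width: 0.0425
grasp_force: 15.0
```

drive_tool(angular=[[0, 0, 0], [0, 0, 0], [0, 0, 0]], delta_pos=[[0, 0, 0.1], [0, 0, 0], [0, 0, 0]], gripper=[3, 3, 3])

```text
time_s: 13.4
tool_pos: [0.6802, -0.0845, 0.0818]
tool_rot: [-180.0, 0.0, 151.1]
force: [-0.1, 0.1, -1.7]
grip_width: 0.0429
grasp_force: 15.0
```

drive_tool(angular=[[0, 0, 0], [0, 0, 0], [0, 0, 0], [0, 0, 0]], delta_pos=[[0, 0, 0.1], [0, 0, 0], [0, 0, 0], [0, 0, 0]], gripper=[3, 3, 3, 3])

```text
time_s: 13.8
tool_pos: [0.6803, -0.0845, 0.0807]
tool_rot: [-180.0, 0.0, 151.1]
force: [0.1, 0.1, -1.4]
grip_width: 0.0424
grasp_force: 15.0
```

drive_tool(angular=[[0, 0, 0], [0, 0, 0], [0, 0, 0]], delta_pos=[[0, 0, 0.05], [0, 0, 0], [0, 0, 0]], gripper=[3, 3, 3])

```text
time_s: 14.1
tool_pos: [0.6804, -0.0845, 0.0807]
tool_rot: [180.0, 0.0, 151.1]
force: [-0.6, 0.2, 3.2]
grip_width: 0.0424
grasp_force: 15.0
```

drive_tool(angular=[[0, 0, 0], [0, 0, 0], [0, 0, 0], [0, 0, 0], [0, 0, 0], [0, 0, 0], [0, 0, 0], [0, 0, 0], [0, 0, 0], [0, 0, 0], [0, 0, 0], [0, 0, 0]], delta_pos=[[0, 0, 0], [0, 0, 0], [0, 0, 0], [0, 0, 0], [0, 0, 0], [0, 0, -1], [0, 0, -2], [0, 0, -3], [0, 0, -4], [0, 0, -3], [0, 0, -2], [0, 0, 0]], gripper=[4.4, 4.6, 5, 6, 7.5, 8, 8.5, 8.7, 8.7, 8.7, 8.7, 8.7])

```text
time_s: 15.3
tool_pos: [0.6821, -0.084, 0.235]
tool_rot: [179.8, 0.4, 151.1]
force: [0.6, 0.4, -0.1]
grip_width: 0.0871
grasp_force: 0.0
```

```bash
python3 -c "
from h import *
go(.4075,-.332,.25)"
```

```text
t 15.3 pos [ 0.6821 -0.084   0.235 ] rot [179.84   0.38 151.08] q7 52.1 grip 0.0871 0.0 F [ 0.6  0.4 -0.1]
tool delta cm [ 12.03 -34.98  -1.67] dist 37.0
```

drive_tool(angular=[[0, 0, 0], [0, 0, 0], [0, 0, 0], [0, 0, 0], [0, 0, 0], [0, 0, 0], [0, 0, 0], [0, 0, 0], [0, 0, 0], [0, 0, 0], [0, 0, 0], [0, 0, 0], [0, 0, 0], [0, 0, 0], [0, 0, 0], [0, 0, 0], [0, 0, 0]], delta_pos=[[0.5, -1.5, -0.2], [1, -2.9, -0.2], [1, -2.9, -0.2], [1, -2.9, -0.2], [1, -2.9, -0.2], [1, -2.9, -0.2], [1, -2.9, -0.2], [1, -2.9, -0.2], [1, -2.9, 0], [1, -2.9, 0], [1, -2.9, 0], [1, -2.9, 0], [0.5, -1.5, 0], [0, 0, 0], [0, 0, 0], [0, 0, 0], [0, 0, 0]], gripper=[8.7, 8.7, 8.7, 8.7, 8.7, 8.7, 8.7, 8.7, 8.7, 8.7, 8.7, 8.7, 8.7, 8.7, 8.7, 8.7, 8.7])

```text
time_s: 17.0
tool_pos: [0.4075, -0.3307, 0.2462]
tool_rot: [180.0, 0.0, 151.2]
force: [-0.0, -0.6, -0.3]
grip_width: 0.0873
grasp_force: 0.0
```

```bash
python3 -c "
from h import *
look('c',(.4075,-.332),'w4',.055)
p=eyes.read_camera('scene');
for d in models.cut_out(p,'bottle_a'): 
    print(d['centre'],d['p'],fit([p],[d['pixels'].astype(float)],'c',ray(p,d['centre'],.05)[:2]))"
```

```text
expect px [[257. 171.]] base [[257. 163.]]
0.78 [257. 176.] 1522 fit [ 0.4092 -0.3322] 0.039
t 17.1 pos [ 0.4072 -0.3311  0.2462] rot [179.99   0.   151.19] q7 94.4 grip 0.0872 0.0 F [ 0.2 -0.2 -0. ]
tool delta cm [-0.07 -0.06 19.12] dist 19.1
[374.6, 215.2] 0.76 (array([0.43936566, 0.30939226]), np.float64(0.35693916349809884))
[363.6, 267.8] 0.62 (array([0.59363101, 0.33781084]), np.float64(1.2745398773006136))
[204.7, 221.9] 0.56 (array([ 0.66928039, -0.09319555]), np.float64(0.21341824644549762))
```

drive_tool(angular=[[0, 0, 0], [0, 0, 0], [0, 0, 0], [0, 0, 0], [0, 0, 0], [0, 0, 0], [0, 0, 0], [0, 0, 0], [0, 0, 0], [0, 0, 0], [0, 0, 0], [0, 0, 0], [0, 0, 0]], delta_pos=[[-0.2, 0, 0], [0, 0, 1], [0, 0, 2], [0, 0, 2.5], [0, 0, 2.5], [0, 0, 2.5], [0, 0, 2.5], [0, 0, 2.5], [0, 0, 2], [0, 0, 1], [0, 0, 0.6], [0, 0, 0], [0, 0, 0]], gripper=[8.7, 8.7, 8.7, 8.7, 8.7, 8.7, 8.7, 8.7, 8.7, 8.7, 8.7, 8.7, 8.7])

```text
time_s: 18.5
tool_pos: [0.4087, -0.3333, 0.056]
tool_rot: [-180.0, 0.1, 151.1]
force: [-0.1, 0.5, 0.1]
grip_width: 0.0869
grasp_force: 0.0
```

drive_tool(angular=[[0, 0, 0], [0, 0, 0], [0, 0, 0], [0, 0, 0], [0, 0, 0], [0, 0, 0], [0, 0, 0], [0, 0, 0], [0, 0, 0], [0, 0, 0]], delta_pos=[[0, 0, 0], [0, 0, 0], [0, 0, 0], [0, 0, 0], [0, 0, 0], [0, 0, 0], [0, 0, 0], [0, 0, 0], [0, 0, 0], [0, 0, 0]], gripper=[5, 4.2, 4, 3.5, 3, 2.5, 2.5, 2.5, 2.5, 2.5])

```text
time_s: 19.5
tool_pos: [0.4082, -0.3329, 0.0552]
tool_rot: [-180.0, -0.0, 151.1]
force: [0.1, -0.4, -0.9]
grip_width: 0.0375
grasp_force: 15.0
```

drive_tool(angular=[[0, 0, 0], [0, 0, 0], [0, 0, 0], [0, 0, 0], [0, 0, 0], [0, 0, 0], [0, 0, 0], [0, 0, 0], [0, 0, 0], [0, 0, 0]], delta_pos=[[0, 0, -0.3], [0, 0, -0.6], [0, 0, -1], [0, 0, -1.2], [0, 0, -1.2], [0, 0, -1.2], [0, 0, -1], [0, 0, -0.5], [0, 0, 0], [0, 0, 0]], gripper=[2.5, 2.5, 2.5, 2.5, 2.5, 2.5, 2.5, 2.5, 2.5, 2.5])

```text
time_s: 20.5
tool_pos: [0.4079, -0.3329, 0.125]
tool_rot: [-180.0, -0.0, 151.1]
force: [0.1, -0.3, -0.1]
grip_width: 0.0379
grasp_force: 15.0
```

```bash
python3 -c "
from h import *
go(.618,-.0513,.125)"
```

```text
t 20.5 pos [ 0.4079 -0.3329  0.125 ] rot [-1.8000e+02 -3.0000e-02  1.5107e+02] q7 89.9 grip 0.0379 15.0 F [ 0.1 -0.3 -0.1]
tool delta cm [-4.77 34.8  -0.  ] dist 35.1
```

drive_tool(angular=[[0, 0, 0], [0, 0, 0], [0, 0, 0], [0, 0, 0], [0, 0, 0], [0, 0, 0], [0, 0, 0], [0, 0, 0], [0, 0, 0], [0, 0, 0], [0, 0, 0], [0, 0, 0], [0, 0, 0], [0, 0, 0], [0, 0, 0], [0, 0, 0], [0, 0, 0], [0, 0, 0], [0, 0, 0], [0, 0, 0]], delta_pos=[[-0.1, 0.7, 0], [-0.19, 1.4, 0], [-0.27, 2, 0], [-0.305, 2.22, 0], [-0.305, 2.22, 0], [-0.305, 2.22, 0], [-0.305, 2.22, 0], [-0.305, 2.22, 0], [-0.305, 2.22, 0], [-0.305, 2.22, 0], [-0.305, 2.22, 0], [-0.305, 2.22, 0], [-0.305, 2.22, 0], [-0.305, 2.22, 0], [-0.305, 2.22, 0], [-0.27, 2, 0], [-0.19, 1.4, 0], [-0.1, 0.7, 0], [0, 0, 0], [0, 0, 0]], gripper=[2.5, 2.5, 2.5, 2.5, 2.5, 2.5, 2.5, 2.5, 2.5, 2.5, 2.5, 2.5, 2.5, 2.5, 2.5, 2.5, 2.5, 2.5, 2.5, 2.5])

```text
time_s: 22.5
tool_pos: [0.6181, -0.0518, 0.125]
tool_rot: [-179.9, -0.0, 151.0]
force: [-0.3, 1.1, -0.7]
grip_width: 0.0378
grasp_force: 15.0
```

```bash
python3 -c "
from h import *
go(.618,-.0513,.065)"
```

```text
t 22.5 pos [ 0.6181 -0.0518  0.125 ] rot [-1.7994e+02 -2.0000e-02  1.5104e+02] q7 48.3 grip 0.0378 15.0 F [-0.3  1.1 -0.7]
tool delta cm [0.03 0.05 6.  ] dist 6.0
```

drive_tool(angular=[[0, 0, 0], [0, 0, 0], [0, 0, 0], [0, 0, 0], [0, 0, 0], [0, 0, 0], [0, 0, 0], [0, 0, 0], [0, 0, 0], [0, 0, 0], [0, 0, 0], [0, 0, 0]], delta_pos=[[0, 0, 0.4], [0, 0, 0.9], [0, 0, 1.1], [0, 0, 1.1], [0, 0, 0.9], [0, 0, 0.6], [0, 0, 0.4], [0, 0, 0.2], [0, 0, 0.1], [0, 0, 0.1], [0, 0, 0.1], [0, 0, 0]], gripper=[2.5, 2.5, 2.5, 2.5, 2.5, 2.5, 2.5, 2.5, 2.5, 2.5, 2.5, 2.5])

```text
time_s: 23.7
tool_pos: [0.6185, -0.0511, 0.0663]
tool_rot: [-180.0, 0.0, 151.1]
force: [-0.1, 0.2, 0.0]
grip_width: 0.0379
grasp_force: 15.0
```

drive_tool(angular=[[0, 0, 0], [0, 0, 0], [0, 0, 0]], delta_pos=[[0, 0, 0.1], [0, 0, 0], [0, 0, 0]], gripper=[2.5, 2.5, 2.5])

```text
time_s: 24.0
tool_pos: [0.6185, -0.0511, 0.0653]
tool_rot: [-180.0, 0.0, 151.1]
force: [0.0, -0.6, -0.3]
grip_width: 0.0374
grasp_force: 15.0
```

drive_tool(angular=[[0, 0, 0], [0, 0, 0], [0, 0, 0]], delta_pos=[[0, 0, 0.05], [0, 0, 0], [0, 0, 0]], gripper=[2.5, 2.5, 2.5])

```text
time_s: 24.3
tool_pos: [0.6187, -0.0512, 0.0652]
tool_rot: [-180.0, 0.0, 151.1]
force: [-1.2, -0.0, 3.4]
grip_width: 0.0378
grasp_force: 14.9
```

drive_tool(angular=[[0, 0, 0], [0, 0, 0], [0, 0, 0], [0, 0, 0], [0, 0, 0], [0, 0, 0], [0, 0, 0], [0, 0, 0], [0, 0, 0], [0, 0, 0], [0, 0, 0], [0, 0, 0], [0, 0, 0], [0, 0, 0]], delta_pos=[[0, 0, 0], [0, 0, 0], [0, 0, 0], [0, 0, 0], [0, 0, 0], [0, 0, -1], [0, 0, -2], [0, 0, -3], [0, 0, -4], [0, 0, -4], [0, 0, -3], [0, 0, -1], [0, 0, 0], [0, 0, 0]], gripper=[4, 4.2, 4.6, 5.5, 7, 8, 8.5, 8.7, 8.7, 8.7, 8.7, 8.7, 8.7, 8.7])

```text
time_s: 25.7
tool_pos: [0.6178, -0.0513, 0.2435]
tool_rot: [-179.9, -0.1, 151.1]
force: [-0.3, -0.7, -0.8]
grip_width: 0.0868
grasp_force: 0.0
```

```bash
python3 -c "
from h import *
go(.429,.309,.25)"
```

```text
t 25.7 pos [ 0.6178 -0.0513  0.2435] rot [-1.7994e+02 -9.0000e-02  1.5107e+02] q7 51.4 grip 0.0868 0.0 F [-0.3 -0.7 -0.8]
tool delta cm [33.95 22.4  -0.62] dist 40.7
```

drive_tool(angular=[[0, 0, 0], [0, 0, 0], [0, 0, 0], [0, 0, 0], [0, 0, 0], [0, 0, 0], [0, 0, 0], [0, 0, 0], [0, 0, 0], [0, 0, 0], [0, 0, 0], [0, 0, 0], [0, 0, 0], [0, 0, 0], [0, 0, 0], [0, 0, 0], [0, 0, 0], [0, 0, 0], [0, 0, 0], [0, 0, 0]], delta_pos=[[1.1, 0.7, 0], [2.2, 1.5, 0], [2.5, 1.65, 0], [2.5, 1.65, 0], [2.5, 1.65, 0], [2.5, 1.65, 0], [2.5, 1.65, 0], [2.5, 1.65, 0], [2.5, 1.65, 0], [2.5, 1.65, 0], [2.5, 1.65, 0], [2.5, 1.65, 0], [2.5, 1.65, 0], [2.1, 1.4, 0], [1, 0.65, 0], [0, 0, 0], [0, 0, 0], [0, 0, 0], [0, 0, 0], [0, 0, 0]], gripper=[8.7, 8.7, 8.7, 8.7, 8.7, 8.7, 8.7, 8.7, 8.7, 8.7, 8.7, 8.7, 8.7, 8.7, 8.7, 8.7, 8.7, 8.7, 8.7, 8.7])

```text
time_s: 27.7
tool_pos: [0.4307, 0.308, 0.2446]
tool_rot: [-180.0, 0.0, 151.0]
force: [0.1, 0.5, -0.1]
grip_width: 0.087
grasp_force: 0.0
```

```bash
python3 -c "
from h import *
look('b',(.429,.309),'w5',.040)
p=eyes.read_camera('wrist')
for d in models.search_frame(p,'amber'): print(d,ray(p,d['centre'],.06))"
```

```text
expect px [[258. 167.]] base [[258. 161.]]
0.72 [258. 168.] 1024 fit [0.4317 0.309 ] 0.035
0.45 [341. 247.] 38 fit [0.5276 0.3399] 32.084
t 27.8 pos [0.4305 0.3084 0.2447] rot [-1.8000e+02  1.0000e-02  1.5102e+02] q7 15.1 grip 0.0872 0.0 F [-0.2  0.1 -0.3]
tool delta cm [ 1.600e-01 -2.000e-02  2.047e+01] dist 20.5
{'centre': [411.8, 178.0], 'p': 0.68} [0.51027736 0.44122607 0.06      ]
```

View pics/w5.png

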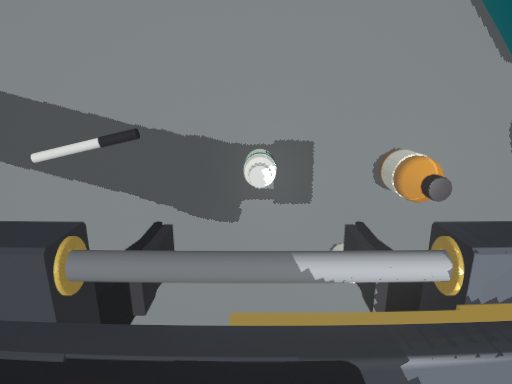

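Bottle b is at (259,168), centred under the gripper. Amber, at (412,178), is about 16 cm to the side and clear of the gripper body. I descend.

drive_tool(angular=[[0, 0, 0], [0, 0, 0], [0, 0, 0], [0, 0, 0], [0, 0, 0], [0, 0, 0], [0, 0, 0], [0, 0, 0], [0, 0, 0], [0, 0, 0], [0, 0, 0], [0, 0, 0], [0, 0, 0]], delta_pos=[[0, 0.1, 0.5], [0, 0, 1], [0, 0, 2], [0, 0, 2.5], [0, 0, 2.5], [0, 0, 2.5], [0, 0, 2.5], [0, 0, 2.5], [0, 0, 2], [0, 0, 1.5], [0, 0, 1], [0, 0, 0], [0, 0, 0]], gripper=[8.7, 8.7, 8.7, 8.7, 8.7, 8.7, 8.7, 8.7, 8.7, 8.7, 8.7, 8.7, 8.7])

```text
time_s: 29.2
tool_pos: [0.4308, 0.3102, 0.0401]
tool_rot: [180.0, 0.0, 151.1]
force: [-0.2, 0.6, 1.0]
grip_width: 0.0868
grasp_force: 0.0
```

drive_tool(angular=[[0, 0, 0], [0, 0, 0], [0, 0, 0], [0, 0, 0], [0, 0, 0], [0, 0, 0], [0, 0, 0], [0, 0, 0], [0, 0, 0], [0, 0, 0]], delta_pos=[[0, 0, 0], [0, 0, 0], [0, 0, 0], [0, 0, 0], [0, 0, 0], [0, 0, 0], [0, 0, 0], [0, 0, 0], [0, 0, 0], [0, 0, 0]], gripper=[4.5, 3.8, 3.5, 3, 2.5, 2, 2, 2, 2, 2])

```text
time_s: 30.2
tool_pos: [0.4305, 0.3097, 0.0397]
tool_rot: [-180.0, -0.0, 151.1]
force: [-0.3, 0.3, 0.7]
grip_width: 0.0325
grasp_force: 15.0
```

drive_tool(angular=[[0, 0, 0], [0, 0, 0], [0, 0, 0], [0, 0, 0], [0, 0, 0], [0, 0, 0], [0, 0, 0], [0, 0, 0], [0, 0, 0], [0, 0, 0]], delta_pos=[[0, 0, -0.3], [0, 0, -0.6], [0, 0, -1], [0, 0, -1.2], [0, 0, -1.2], [0, 0, -1.2], [0, 0, -1], [0, 0, -0.5], [0, 0, 0], [0, 0, 0]], gripper=[2, 2, 2, 2, 2, 2, 2, 2, 2, 2])

```text
time_s: 31.2
tool_pos: [0.4305, 0.3095, 0.1095]
tool_rot: [-180.0, -0.0, 151.1]
force: [0.1, 0.5, -0.9]
grip_width: 0.0329
grasp_force: 15.0
```

```bash
python3 -c "
from h import *
go(.5585,-.0178,.11)"
```

```text
t 31.2 pos [0.4305 0.3095 0.1095] rot [-179.97   -0.    151.06] q7 7.8 grip 0.0329 15.0 F [ 0.1  0.5 -0.9]
tool delta cm [-27.04 -22.45  -0.04] dist 35.1
```

drive_tool(angular=[[0, 0, 0], [0, 0, 0], [0, 0, 0], [0, 0, 0], [0, 0, 0], [0, 0, 0], [0, 0, 0], [0, 0, 0], [0, 0, 0], [0, 0, 0], [0, 0, 0], [0, 0, 0], [0, 0, 0], [0, 0, 0], [0, 0, 0], [0, 0, 0], [0, 0, 0], [0, 0, 0], [0, 0, 0], [0, 0, 0]], delta_pos=[[-0.54, -0.45, 0], [-1.08, -0.9, 0], [-1.55, -1.28, 0], [-1.725, -1.43, 0], [-1.725, -1.43, 0], [-1.725, -1.43, 0], [-1.725, -1.43, 0], [-1.725, -1.43, 0], [-1.725, -1.43, 0], [-1.725, -1.43, 0], [-1.725, -1.43, 0], [-1.725, -1.43, 0], [-1.725, -1.43, 0], [-1.725, -1.43, 0], [-1.725, -1.43, 0], [-1.55, -1.28, 0], [-1.08, -0.9, 0], [-0.54, -0.45, 0], [0, 0, 0], [0, 0, 0]], gripper=[2, 2, 2, 2, 2, 2, 2, 2, 2, 2, 2, 2, 2, 2, 2, 2, 2, 2, 2, 2])

```text
time_s: 33.2
tool_pos: [0.5585, -0.0161, 0.1097]
tool_rot: [180.0, -0.0, 151.1]
force: [0.4, 0.2, -0.9]
grip_width: 0.0324
grasp_force: 15.0
```

```bash
python3 -c "
from h import *
go(.5585,-.0178,.0495)
p=eyes.read_camera('wrist');cv2.imwrite('pics/w6.png',p['pixels'][:,:,::-1])"
```

```text
t 33.2 pos [ 0.5585 -0.0161  0.1097] rot [ 1.7998e+02 -4.0000e-02  1.5114e+02] q7 46.0 grip 0.0324 15.0 F [ 0.4  0.2 -0.9]
tool delta cm [-0.08 -0.15  6.02] dist 6.0
```

View pics/w6.png

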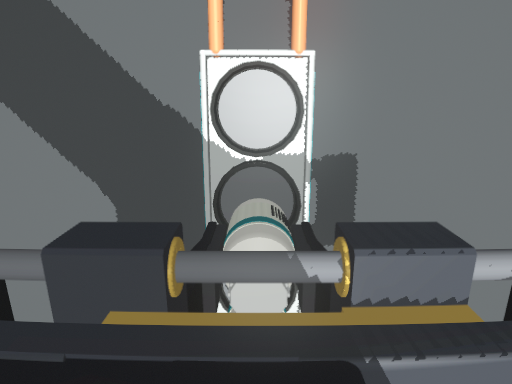

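Bottle b hangs over cup_2 at (257,200), and the empty cup_1 at (257,108) is next to the handle. I lower it.

drive_tool(angular=[[0, 0, 0], [0, 0, 0], [0, 0, 0], [0, 0, 0], [0, 0, 0], [0, 0, 0], [0, 0, 0], [0, 0, 0], [0, 0, 0], [0, 0, 0], [0, 0, 0], [0, 0, 0]], delta_pos=[[-0.1, -0.1, 0.4], [0, 0, 0.9], [0, 0, 1.1], [0, 0, 1.1], [0, 0, 0.9], [0, 0, 0.6], [0, 0, 0.4], [0, 0, 0.2], [0, 0, 0.1], [0, 0, 0.1], [0, 0, 0.1], [0, 0, 0]], gripper=[2, 2, 2, 2, 2, 2, 2, 2, 2, 2, 2, 2])

```text
time_s: 34.45
tool_pos: [0.5593, -0.0187, 0.0508]
tool_rot: [-180.0, 0.0, 151.1]
force: [-0.3, 0.6, -0.2]
grip_width: 0.0327
grasp_force: 15.0
```

drive_tool(angular=[[0, 0, 0], [0, 0, 0], [0, 0, 0]], delta_pos=[[0, 0, 0.1], [0, 0, 0], [0, 0, 0]], gripper=[2, 2, 2])

```text
time_s: 34.75
tool_pos: [0.5592, -0.0186, 0.0498]
tool_rot: [-180.0, 0.0, 151.1]
force: [1.3, 0.1, -1.4]
grip_width: 0.0327
grasp_force: 15.0
```

drive_tool(angular=[[0, 0, 0], [0, 0, 0], [0, 0, 0]], delta_pos=[[0, 0, 0.05], [0, 0, 0], [0, 0, 0]], gripper=[2, 2, 2])

```text
time_s: 35.05
tool_pos: [0.5594, -0.0187, 0.0497]
tool_rot: [-180.0, 0.0, 151.1]
force: [-1.6, 0.3, 5.6]
grip_width: 0.0323
grasp_force: 15.0
```

drive_tool(angular=[[0, 0, 0], [0, 0, 0], [0, 0, 0], [0, 0, 0], [0, 0, 0], [0, 0, 0], [0, 0, 0], [0, 0, 0], [0, 0, 0], [0, 0, 0], [0, 0, 0], [0, 0, 0], [0, 0, 0], [0, 0, 0]], delta_pos=[[0, 0, 0], [0, 0, 0], [0, 0, 0], [0, 0, 0], [0, 0, 0], [0, 0, -1], [0, 0, -2], [0, 0, -3], [0, 0, -4], [0, 0, -4], [0, 0, -3], [0, 0, -2], [0, 0, 0], [0, 0, 0]], gripper=[3.5, 3.7, 4.1, 5, 7, 8, 8.5, 8.7, 8.7, 8.7, 8.7, 8.7, 8.7, 8.7])

```text
time_s: 36.45
tool_pos: [0.5592, -0.0185, 0.2394]
tool_rot: [-180.0, 0.0, 151.1]
force: [-0.0, 0.3, -0.1]
grip_width: 0.0868
grasp_force: 0.0
```

```bash
python3 -c "
from h import *
go(.579,.344,.24)"
```

```text
t 36.45 pos [ 0.5592 -0.0185  0.2394] rot [-1.7998e+02  4.0000e-02  1.5109e+02] q7 51.2 grip 0.0868 0.0 F [-0.   0.3 -0.1]
tool delta cm [15.79 32.69 -0.08] dist 36.3
```

drive_tool(angular=[[0, 0, 0], [0, 0, 0], [0, 0, 0], [0, 0, 0], [0, 0, 0], [0, 0, 0], [0, 0, 0], [0, 0, 0], [0, 0, 0], [0, 0, 0], [0, 0, 0], [0, 0, 0], [0, 0, 0], [0, 0, 0], [0, 0, 0], [0, 0, 0], [0, 0, 0], [0, 0, 0], [0, 0, 0]], delta_pos=[[0.6, 1.2, 0], [1.2, 2.5, 0], [1.22, 2.53, 0], [1.22, 2.53, 0], [1.22, 2.53, 0], [1.22, 2.53, 0], [1.22, 2.53, 0], [1.22, 2.53, 0], [1.22, 2.53, 0], [1.22, 2.53, 0], [1.22, 2.53, 0], [1.22, 2.53, 0], [1.2, 2.5, 0], [0.6, 1.2, 0], [0, 0, 0], [0, 0, 0], [0, 0, 0], [0, 0, 0], [0, 0, 0]], gripper=[8.7, 8.7, 8.7, 8.7, 8.7, 8.7, 8.7, 8.7, 8.7, 8.7, 8.7, 8.7, 8.7, 8.7, 8.7, 8.7, 8.7, 8.7, 8.7])

```text
time_s: 38.35
tool_pos: [0.5795, 0.3429, 0.2393]
tool_rot: [-180.0, 0.0, 151.0]
force: [0.4, -0.2, -0.2]
grip_width: 0.0873
grasp_force: 0.0
```

```bash
python3 -c "
from h import *
look('a',(.579,.344),'w7',.028)"
```

```text
expect px [[259. 167.]] base [[259. 162.]]
0.77 [263. 169.] 671 fit [0.5818 0.3436] 0.036
t 38.45 pos [0.5794 0.3433 0.2393] rot [-1.7999e+02  2.0000e-02  1.5102e+02] q7 11.7 grip 0.0868 0.0 F [-0.   0.1 -1.1]
tool delta cm [ 0.07  0.04 21.13] dist 21.1
```

View pics/w7.png

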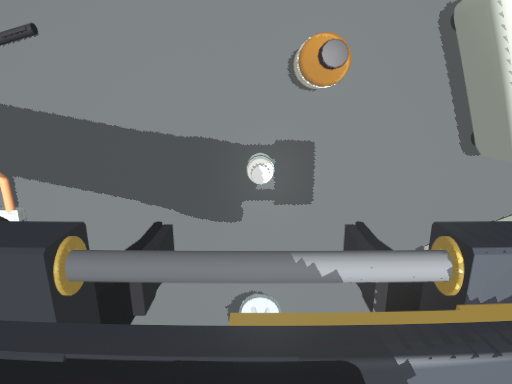

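Bottle a is at (261,168). Amber at (323,62) and the stirrer beaker at (260,305) are both well clear of the gripper body. I pick it.

drive_tool(angular=[[0, 0, 0], [0, 0, 0], [0, 0, 0], [0, 0, 0], [0, 0, 0], [0, 0, 0], [0, 0, 0], [0, 0, 0], [0, 0, 0], [0, 0, 0], [0, 0, 0], [0, 0, 0], [0, 0, 0], [0, 0, 0]], delta_pos=[[-0.2, 0.1, 0.6], [0, 0, 1], [0, 0, 2], [0, 0, 2.5], [0, 0, 2.5], [0, 0, 2.5], [0, 0, 2.5], [0, 0, 2.5], [0, 0, 2], [0, 0, 1.5], [0, 0, 1], [0, 0, 0.5], [0, 0, 0], [0, 0, 0]], gripper=[8.7, 8.7, 8.7, 8.7, 8.7, 8.7, 8.7, 8.7, 8.7, 8.7, 8.7, 8.7, 8.7, 8.7])

```text
time_s: 39.85
tool_pos: [0.5818, 0.3444, 0.0291]
tool_rot: [179.9, 0.0, 151.1]
force: [-0.1, -0.4, -0.5]
grip_width: 0.0869
grasp_force: 0.0
```

drive_tool(angular=[[0, 0, 0], [0, 0, 0], [0, 0, 0], [0, 0, 0], [0, 0, 0], [0, 0, 0], [0, 0, 0], [0, 0, 0], [0, 0, 0], [0, 0, 0]], delta_pos=[[0, 0, 0], [0, 0, 0], [0, 0, 0], [0, 0, 0], [0, 0, 0], [0, 0, 0], [0, 0, 0], [0, 0, 0], [0, 0, 0], [0, 0, 0]], gripper=[4, 3.3, 3, 2.5, 2, 1.5, 1.5, 1.5, 1.5, 1.5], squeeze=12)

```text
time_s: 40.85
tool_pos: [0.5813, 0.3439, 0.0282]
tool_rot: [-180.0, 0.0, 151.1]
force: [0.4, -0.2, -0.9]
grip_width: 0.0281
grasp_force: 12.0
```

drive_tool(angular=[[0, 0, 0], [0, 0, 0], [0, 0, 0], [0, 0, 0], [0, 0, 0], [0, 0, 0], [0, 0, 0], [0, 0, 0], [0, 0, 0], [0, 0, 0]], delta_pos=[[0, 0, -0.3], [0, 0, -0.6], [0, 0, -1], [0, 0, -1.2], [0, 0, -1.2], [0, 0, -1.2], [0, 0, -1], [0, 0, -0.5], [0, 0, 0], [0, 0, 0]], gripper=[1.5, 1.5, 1.5, 1.5, 1.5, 1.5, 1.5, 1.5, 1.5, 1.5])

```text
time_s: 41.85
tool_pos: [0.5811, 0.3437, 0.0979]
tool_rot: [-180.0, -0.0, 151.1]
force: [0.0, -0.1, -0.8]
grip_width: 0.0275
grasp_force: 12.0
```

```bash
python3 -c "
from h import *
go(.5005,.0145,.1)"
```

```text
t 41.85 pos [0.5811 0.3437 0.0979] rot [-1.7997e+02 -1.0000e-02  1.5108e+02] q7 8.4 grip 0.0275 12.0 F [ 0.  -0.1 -0.8]
tool delta cm [ -8.86 -32.72  -0.19] dist 33.9
```

drive_tool(angular=[[0, 0, 0], [0, 0, 0], [0, 0, 0], [0, 0, 0], [0, 0, 0], [0, 0, 0], [0, 0, 0], [0, 0, 0], [0, 0, 0], [0, 0, 0], [0, 0, 0], [0, 0, 0], [0, 0, 0], [0, 0, 0], [0, 0, 0], [0, 0, 0], [0, 0, 0], [0, 0, 0], [0, 0, 0], [0, 0, 0]], delta_pos=[[-0.18, -0.68, 0], [-0.37, -1.35, 0], [-0.52, -1.93, 0], [-0.56, -2.07, 0], [-0.56, -2.07, 0], [-0.56, -2.07, 0], [-0.56, -2.07, 0], [-0.56, -2.07, 0], [-0.56, -2.07, 0], [-0.56, -2.07, 0], [-0.56, -2.07, 0], [-0.56, -2.07, 0], [-0.56, -2.07, 0], [-0.56, -2.07, 0], [-0.56, -2.07, 0], [-0.52, -1.93, 0], [-0.37, -1.35, 0], [-0.18, -0.68, 0], [0, 0, 0], [0, 0, 0]], gripper=[1.5, 1.5, 1.5, 1.5, 1.5, 1.5, 1.5, 1.5, 1.5, 1.5, 1.5, 1.5, 1.5, 1.5, 1.5, 1.5, 1.5, 1.5, 1.5, 1.5])

```text
time_s: 43.85
tool_pos: [0.5003, 0.0149, 0.0981]
tool_rot: [180.0, -0.0, 151.1]
force: [0.8, 0.1, -0.9]
grip_width: 0.0274
grasp_force: 12.0
```

```bash
python3 -c "
from h import *
go(.5005,.0145,.038)"
```

```text
t 43.85 pos [0.5003 0.0149 0.0981] rot [ 1.7998e+02 -1.0000e-02  1.5110e+02] q7 44.5 grip 0.0274 12.0 F [ 0.8  0.1 -0.9]
tool delta cm [-0.04 -0.03  6.01] dist 6.0
```

drive_tool(angular=[[0, 0, 0], [0, 0, 0], [0, 0, 0], [0, 0, 0], [0, 0, 0], [0, 0, 0], [0, 0, 0], [0, 0, 0], [0, 0, 0], [0, 0, 0], [0, 0, 0], [0, 0, 0]], delta_pos=[[0, 0, 0.4], [0, 0, 0.9], [0, 0, 1.1], [0, 0, 1.1], [0, 0, 0.9], [0, 0, 0.6], [0, 0, 0.4], [0, 0, 0.2], [0, 0, 0.1], [0, 0, 0.1], [0, 0, 0.1], [0, 0, 0]], gripper=[1.5, 1.5, 1.5, 1.5, 1.5, 1.5, 1.5, 1.5, 1.5, 1.5, 1.5, 1.5])

```text
time_s: 45.05
tool_pos: [0.5005, 0.0143, 0.0393]
tool_rot: [-180.0, 0.0, 151.1]
force: [0.0, 0.4, -0.9]
grip_width: 0.0273
grasp_force: 12.0
```

drive_tool(angular=[[0, 0, 0], [0, 0, 0], [0, 0, 0]], delta_pos=[[0, 0, 0.1], [0, 0, 0], [0, 0, 0]], gripper=[1.5, 1.5, 1.5])

```text
time_s: 45.35
tool_pos: [0.5004, 0.0143, 0.0382]
tool_rot: [-180.0, 0.0, 151.1]
force: [-0.0, 1.0, -0.2]
grip_width: 0.0274
grasp_force: 12.0
```

drive_tool(angular=[[0, 0, 0], [0, 0, 0], [0, 0, 0]], delta_pos=[[0, 0, 0.05], [0, 0, 0], [0, 0, 0]], gripper=[1.5, 1.5, 1.5])

```text
time_s: 45.65
tool_pos: [0.5005, 0.0144, 0.038]
tool_rot: [-180.0, 0.0, 151.1]
force: [-1.3, -0.8, 5.5]
grip_width: 0.0274
grasp_force: 12.0
```

drive_tool(angular=[[0, 0, 0], [0, 0, 0], [0, 0, 0], [0, 0, 0], [0, 0, 0], [0, 0, 0], [0, 0, 0], [0, 0, 0], [0, 0, 0], [0, 0, 0], [0, 0, 0], [0, 0, 0], [0, 0, 0], [0, 0, 0], [0, 0, 0]], delta_pos=[[0, 0, 0], [0, 0, 0], [0, 0, 0], [0, 0, 0], [0, 0, 0], [0, 0, -1], [0, 0, -2], [0, 0, -3], [0, 0, -4], [0, 0, -4], [0, 0, -4], [0, 0, -4], [0, 0, -4], [0, 0, 0], [0, 0, 0]], gripper=[3, 3.2, 3.6, 4.2, 5, 5.5, 6, 7, 8.7, 8.7, 8.7, 8.7, 8.7, 8.7, 8.7])

```text
time_s: 47.15
tool_pos: [0.5008, 0.0146, 0.2987]
tool_rot: [-180.0, 0.1, 151.1]
force: [-0.1, 1.3, -0.5]
grip_width: 0.087
grasp_force: 0.0
```

drive_tool(angular=[[0, 0, 0], [0, 0, 0], [0, 0, 0], [0, 0, 0], [0, 0, 0], [0, 0, 0], [0, 0, 0], [0, 0, 0], [0, 0, 0], [0, 0, 0]], delta_pos=[[0, 2, 0], [0, 3, 0], [0, 3, 0], [0, 3, 0], [0, 3, 0], [0, 3, 0], [0, 2, 0], [0, 1, 0], [0, 0, 0], [0, 0, 0]], gripper=[8.7, 8.7, 8.7, 8.7, 8.7, 8.7, 8.7, 8.7, 8.7, 8.7])

```text
time_s: 48.15
tool_pos: [0.5967, 0.1886, 0.2971]
tool_rot: [-179.9, -0.0, 151.1]
force: [-0.7, -0.1, -0.0]
grip_width: 0.0872
grasp_force: 0.0
```

```bash
python3 - <<'E'
from h import *
go(0.5,0.2,.3)
ims=[]
for n in('top','scene'):
    p=eyes.read_camera(n);u=proj(p,[.591,-.036,.05])[0].astype(int)
    ims.append(cv2.resize(p['pixels'][u[1]-75:u[1]+75,u[0]-100:u[0]+100,::-1],(400,300),interpolation=3))
    print(n)
    for s,xy in(('a',(.5005,.0143)),('b',(.5593,-.0187)),('c',(.6186,-.0511)),('d',(.6803,-.0845))):
        print(s,proj(p,[*xy,S[s][1]/2000+.01]).round(0))
    for t in('bottle_a','amber','tube_rack'):
        print(t,[(np.round(d['centre']).tolist(),round(d['p'],2)) for d in models.search_frame(p,t)])
cv2.imwrite('pics/final.png',np.hstack(ims))
E
```

```text
t 48.15 pos [0.5967 0.1886 0.2971] rot [-1.7991e+02 -3.0000e-02  1.5108e+02] q7 25.4 grip 0.0872 0.0 F [-0.7 -0.1 -0. ]
tool delta cm [ 9.01 -3.68 -0.28] dist 9.7
top
a [[257. 200.]]
b [[269. 180.]]
c [[280. 159.]]
d [[292. 137.]]
bottle_a [([293.0, 137.0], 0.84), ([277.0, 160.0], 0.47), ([253.0, 199.0], 0.45)]
amber [([108.0, 195.0], 0.71)]
tube_rack [([420.0, 205.0], 0.6)]
scene
a [[268. 191.]]
b [[249. 200.]]
c [[228. 209.]]
d [[205. 220.]]
bottle_a [([206.0, 220.0], 0.94), ([248.0, 197.0], 0.71), ([228.0, 211.0], 0.69), ([266.0, 192.0], 0.65)]
amber [([414.0, 261.0], 0.77)]
tube_rack [([139.0, 128.0], 0.91)]
```

View pics/final.png

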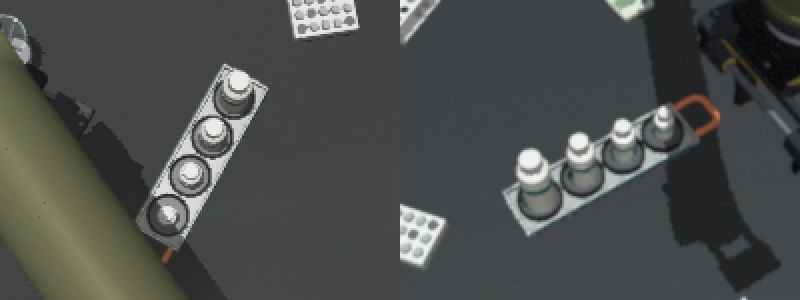

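All four bottles stand upright in their cups, rising from the handle (scene crop at (663,130)) to the far end at (540,180). Amber and the tube rack show no visible movement. I hand the job in.

```bash
python3 -c "
from cell import env
print(env.sign_off())"
```

```text
the job is handed in; nothing more can be done
None
```

The four white bottles stand upright in the carrier, shortest next to the handle and rising to the tallest at the far end; the brown bottle and tube rack were left alone, and the job was handed in at about 48 s.

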